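# Unlock the porch grill's gas-tap box and hold the latch back

## Robot

A 7-joint arm with a two-finger parallel gripper is mounted at the origin on the work surface. World frame = base frame: x ahead of the robot, y to its left, z up, the work surface at z = 0. Lengths are in m, angles in rad, forces in N, time in s.
With the tool pointing down it reaches from about 0.425 to 0.95 m from the base axis. Payload 4.7 kg.
Tool frame: the origin (TCP) lies between the finger pads; the fingertips stand 22 mm ahead of it and the grasp point (between the pads) lies 3 mm ahead of it; z points along the fingers, y is the line along which they close (so a half turn about z gives the same grasp; the last joint's range is limited). The gripper opens to 87 mm and grips with 3 to 60 N. Pads are 19 mm wide; open, the fingers measure 117 mm over their backs; the gripper's body (75 mm by 190 mm) begins 51 mm behind the grasp point.
Start: joints at [1.084, 0.469, -0.049, 1.532, 0.024, 1.141, -0.082], TCP at [0.298, -0.605, 0.245] pointing down, gripper open.
Joint ranges: [-2.59, 2.59], [-0.33, 1.99], [-1.39, 1.29], [0.1, 2.45], [-1.04, 4.18], [0.21, 1.99], [-2.66, 2.66]. Speed limits (rad/s): [2.57, 2.57, 3.14, 3.14, 3.14, 3.14, 3.14].

## Interface

Orientations are given as a unit quaternion [x, y, z, w].
In Python, from workcell import monitor, cams, workorder gives the robot as it stands.
- The arm moves only by the shell command python3 -m crank 'ROWS'. ROWS is JSON, a list of rows, each a list of 5 numbers: the shift along the tool's x, y, z in cm, then the turn about the tool's z in rad, then the finger opening in cm, from 0 to 8.7. In form: [[tx, ty, tz, spin, fingers], ...]. A call has 1 to 8 rows; each row is the pose to reach, as a shift and turn from the pose commanded when the call began, along the tool's axes at that moment; what a row does not reach only later rows make up. A row lasts 1/10 s, in which the tool goes at most 50 mm and 8.59 degrees, less where a joint would pass 70% of its speed; a pose out of reach is approached as far as the arm can. A call with a gripper value outside its range is refused whole. The fingers move at their own pace and stop on an object; the grip force is fixed at half the most. Time passes only in rows, so rows that repeat a pose let the fingers close. It gives the time, the measured TCP pose, the force, the opening and the grip force at its end, in the units of the state.
- monitor.state(): the state, without advancing time (a new reading comes with each control period).
- cams.camera(name): name is "scene" or "top" or "wrist"; returns a dict with "image" (400x640x3 uint8, red, green, blue), "range_z" (400x640 float32, m along the optical axis (not along the pixel's ray), 0 where there is no reading), "intrinsics" (3x3 intrinsics, pixels), "rvec" (rotation vector, rad) and "tvec" (3), from world to camera coordinates, as OpenCV has them. Camera axes: x right, y down, z forward; pixel columns grow to the right and rows downward; lengths in m; the calibration is good to about 2 mm. A picture is of the moment at which its call begins.
- workorder.job_done(): hands the job in; it is judged then, once.
The state is a dict: "time_s": time; "joint_positions": joint angles; "joint_velocities": joint speeds; "effort": joint torques, N m; "ee_pos": TCP position; "eef_rot": TCP orientation; "wrist_force": force on the tool from outside, world axes, zero at the start; "wrist_torque": the same for the moment, N m; "grip_width": finger opening in m; "finger_force": force on a finger pad.
Only numpy, scipy, OpenCV 4.12 (cv2) and the standard library are available. Lean on these libraries where they do the work, as an engineer would, in place of code of your own. Each camera call takes 0.05 s, during which the arm holds its last target. There are 200 camera calls.

## Task

The green gas-tap box on the grill shelf is locked: take its black-headed key out of the wooden skewer block, push it fully home in the brass cylinder on top of the box (the pins are sticky, so work it in), then turn it a quarter clockwise seen from above so that the spring bolt draws back out of the lid's keeper. Finish holding the key there, fully in, turned and in your grip, so that I can lift the lid - the bolt springs back if you let go. Do not disturb the shaker, basting cup, scraper or ash bucket.

Things in the scene. Friction and masses are not known exactly. Their poses are not given: they have to be found in the camera images.
- key: Double-sided key (works either way round), 35 g, standing blade down in the skewer block. Origin: centre of the underside of its collar; z up to the head, x along the width, y through the thickness. Black head with red dot 34 (x) x 10 (y), z = 4 to 42 mm; steel collar 18 x 8, z = 0 to 4, rests on the block's top; blade 12 x 4, down to z = -25, then a 45 degree point to -31 mm.
- key_tip (a point): Point of the key's blade, 31 mm below the key's origin; axes as the key's.
- skewer_block: Beech block fixed to the shelf, 70 (x) x 150 (y) x 70 mm high, origin at the centre of its underside. The key's slot, 6 (x) x 14 (y) mm, 45 mm deep, is in its top at y = -45 mm (the key's x lies along the block's y). Four thin skewers with beads stand up to 110 mm above its top at y = +30 and +58, x = -16 and +16 mm.
- lock_box: Green steel box fixed to the shelf, 170 (x) x 220 (y) x 90 mm high, origin at the centre of its underside, hinge side at +x. On its front deck at x = -45, y = 0 a steel lock case 56 x 62 x 20 mm, the brass cylinder in its middle, its face 114 mm above the underside, its highest point. Behind (x over -10 mm) the lid with keeper and bar handle.
- keyway (a point): Middle of the brass cylinder's face (23 mm across), mouth of the keyway; z up; turns with the cylinder: x along the slot, y across. Slot 13.6 x 4.8 mm with a 2 mm 45 degree lead-in. Sprung pins 8 to 20 mm down and a sprung stop below: pushing home takes 5 to 20 N. Home: the collar is on the face, the tip 31 mm below it. It stays locked until the key is home.
- lock_cylinder (a joint): Turn of the cylinder, rad: 0 locked (slot along the box's x), grows clockwise seen from above, stop at 1.57. A spring turns it back: 0.02 N m at 0, 0.065 N m at a quarter turn. Through play in the slot the key must turn some 0.1 to 0.2 rad more than the cylinder.
- latch_bolt (a joint): Draw of the brass spring bolt, m: 0 shot (9.5 mm over the lid's edge, in the keeper), geared to the cylinder, 0.015 fully back at a quarter turn; clear of the lid from 0.0095.
- shaker: Tall green glass shaker with steel screw lid, 60 mm across, 161 mm tall, origin at the centre of its underside. Bystander.
- basting_cup: Stainless basting cup, 72 mm across, 58 mm tall, origin at the centre of its underside. Bystander.
- scraper: Black plastic scraper lying flat, 217 long (x) by 75 mm, 14 mm high; origin on its underside near the root of its blade. Bystander.
- ash_bucket: Small steel ash bucket with shut lid and wooden knob, 98 mm across, 106 mm tall, origin at the centre of its underside. Bystander.
Not all that is in view belongs to the job. What is shaped like the key but blue or pink is not meant.

How it is judged:
By the outcome, as a careful person would: the job done as asked, in the order asked, and still so for the second after the job is handed in, while the arm keeps its last pose, push and grip.
It also fails if it takes over 53 s, if anything falls off the work surface, if the arm or the gripper's body presses on something with over 40 N, if the wrist force passes 120 N, or if a joint passes its speed limit or range.

## Working session

There is one attempt and no reset: what is moved stays moved. The work goes in short steps, Python scripts to look and compute and a shell command to move; the robot and the scene stay as the last step left them, time stands still between calls to the robot, and variables do not carry over. Pictures are saved under pics/ and viewed, at most 10 in all, crops included, and the job is handed in when it is done.

```bash
mkdir -p pics; cat > h.py <<'E'
import numpy as np, cv2
from workcell import monitor, cams, workorder
from scipy.spatial.transform import Rotation as R
def cap(n):
    c=cams.camera(n); np.savez('%s.npz'%n,**c); cv2.imwrite('pics/%s_%d.png'%(n,int(monitor.state()['time_s']*100)),c['image'][:,:,::-1]); return c
def load(n): return dict(np.load('%s.npz'%n))
def ray(c,u,v):
    Rm=cv2.Rodrigues(c['rvec'])[0]; d=Rm.T@np.linalg.inv(c['intrinsics'])@np.array([u,v,1.]); return -Rm.T@c['tvec'].ravel(),d
def plane(c,u,v,z):
    o,d=ray(c,u,v); return o+d*(z-o[2])/d[2]
def dep(c,u,v):
    o,d=ray(c,u,v); return o+d*c['range_z'][int(round(v)),int(round(u))]
def tri(c1,p1,c2,p2):
    o,d=ray(c1,*p1); q,e=ray(c2,*p2); s=np.linalg.lstsq(np.stack([d,-e],1),q-o,rcond=None)[0]
    a,b=o+s[0]*d,q+s[1]*e; return (a+b)/2,np.linalg.norm(a-b)
def proj(c,P): return cv2.projectPoints(np.array(P,float).reshape(-1,3),c['rvec'],c['tvec'],c['intrinsics'],None)[0].reshape(-1,2)
E
python3 - <<'E'
from h import *
ims=[cap(n)['image'] for n in('scene','top','wrist')]
for n,c in zip(('scene','top','wrist'),ims): print(n,load(n)['intrinsics'][0,0],ray(load(n),320,200))
m=np.vstack(ims[:2]); cv2.imwrite('pics/a.png',cv2.resize(m,(480,600))[:,:,::-1])
print(monitor.state())
E
ls pics
```

```text
scene 419.30150303590705 (array([ 1.37591328, -0.15831724,  1.05183279]), array([-0.67939395,  0.09010536, -0.72823433]))
top 367.7377154881044 (array([ 0.30995137, -0.02412331,  1.40963439]), array([ 0.14188975, -0.01213324, -0.98983718]))
wrist 343.8153883475027 (array([ 0.36739431, -0.57190312,  0.38381807]), array([-0.26098706, -0.14037966, -0.95539953]))
{'time_s': 0.15, 'joint_positions': array([ 1.08410955,  0.46928204, -0.04865065,  1.5333948 ,  0.02413719,
        1.14099348, -0.08227564]), 'joint_velocities': array([-1.37640671e-03, -1.09696963e-03, -7.58561923e-04, -3.52343276e-03,
       -7.58008136e-05, -2.28282111e-04, -8.92331972e-05]), 'effort': array([-1.27853027e-04, -5.08427882e+01, -8.10623635e-02, -2.36420989e+01,
       -6.13029697e-02,  3.56620818e-02,  1.04981659e-04]), 'ee_pos': array([ 0.29818133, -0.60510736,  0.24373369]), 'eef_rot': array([ 9.73904802e-01,  2.26955680e-01, -1.95290577e-04, -7.19226084e-04]), 'wrist_force': array([-0.52393441,  0.08741116,  0.56931839]), 'wrist_torque': array([ 0.011928  ,  0.06488235, -0.0367197 ]), 'finger_force': 0.0, 'grip_width': 0.08674498093892995}
a.png
scene_5.png
top_10.png
wrist_15.png
```

View pics/scene_5.png

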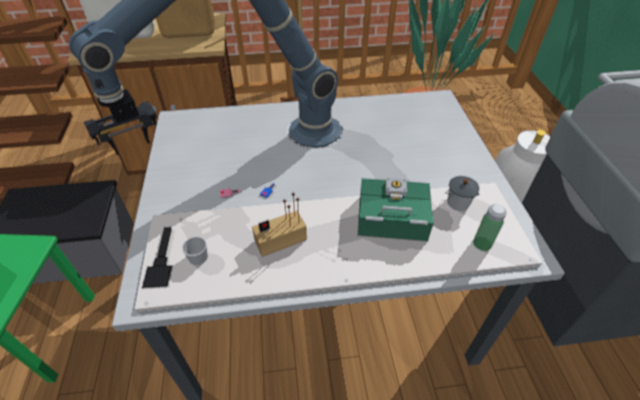

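View pics/top_10.png

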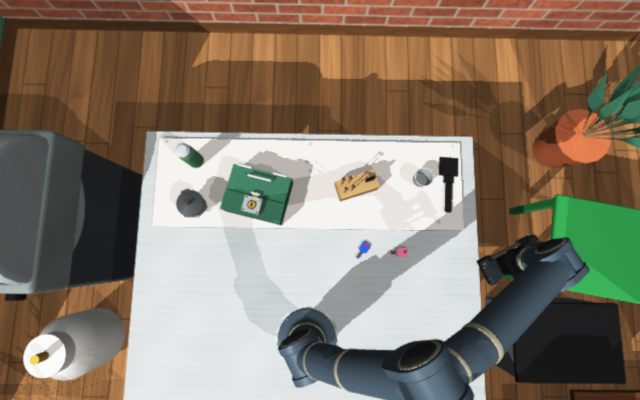

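Scene view: the wooden block is at about (280,235), with a black-headed key with a red dot at (264,226). The blue key (267,190) and the pink key (229,193) lie on the shelf and are not meant. The lock box is at (396,205) with its cylinder at (396,183). In the top view the block is at (358,185), the box at (257,193) and the cylinder at (252,204). I'll confirm in an enlarged crop and measure.

```bash
python3 - <<'E'
from h import *
s,t=load('scene'),load('top')
def crop(c,x,y,w,h,k): return cv2.resize(c['image'][y:y+h,x:x+w],None,fx=k,fy=k,interpolation=cv2.INTER_CUBIC)
a=[crop(s,240,190,80,60,5),crop(s,355,170,80,60,5)]; b=[crop(t,325,155,80,60,5),crop(t,215,160,80,60,5)]
m=np.vstack([np.hstack(a),np.hstack(b)]); cv2.imwrite('pics/crop1.png',m[:,:,::-1])
# red dot, block top by depth
for n,c,(x0,y0,x1,y1) in(('scene',s,(245,200,315,255)),('top',t,(325,155,390,210))):
    im=c['image'].astype(int); 
    ys,xs=np.mgrid[y0:y1,x0:x1]; sub=im[y0:y1,x0:x1]
    red=(sub[...,0]>sub[...,1]*1.8+20)&(sub[...,0]>80)&(sub[...,2]<sub[...,0]*.6)
    dark=sub.max(-1)<45
    print(n,'red',red.sum(),xs[red].mean() if red.any() else 0,ys[red].mean() if red.any() else 0,'dark',dark.sum())
    P=np.array([dep(c,u,v) for u,v in zip(xs.ravel(),ys.ravel())])
    k=(abs(P[:,2]-.075)<.012); Q=P[k][:,:2].astype(np.float32); print('top z',np.median(P[k,2]),cv2.minAreaRect(Q), 'hist',np.histogram(P[:,2],bins=np.arange(0,.2,.01))[0])
for n,c,(x0,y0,x1,y1) in(('scene',s,(350,170,440,245)),('top',t,(215,155,300,230))):
    im=c['image'].astype(int); ys,xs=np.mgrid[y0:y1,x0:x1]; sub=im[y0:y1,x0:x1]
    P=np.array([dep(c,u,v) for u,v in zip(xs.ravel(),ys.ravel())])
    print(n,'hist',np.histogram(P[:,2],bins=np.arange(0,.2,.01))[0])
    hsv=cv2.cvtColor(c['image'][y0:y1,x0:x1],cv2.COLOR_RGB2HSV); br=(hsv[...,0]>12)&(hsv[...,0]<32)&(hsv[...,1]>110)&(hsv[...,2]>90)
    print('brass',br.sum(),xs[br].mean(),ys[br].mean())
    k=(abs(P[:,2]-.095)<.03); Q=P[k][:,:2].astype(np.float32); print(cv2.minAreaRect(Q))
E
```

```text
scene red 8 263.875 224.875 dark 39
top z 0.08448737954747998 ((0.564276397228241, -0.17522123456001282), (0.07531346380710602, 0.1513301134109497), 18.55793571472168) hist [  38 1832  157  102  111  114  103  113  805   52   41   36   54   12
   14   11   20   17    6]
top red 0 0 0 dark 15
top z 0.0851437634033887 ((0.5613765716552734, -0.17666298151016235), (0.07084523141384125, 0.15040960907936096), 19.025066375732422) hist [  20 2172  502   14   20   14   21   21  560  128    6    6   23   10
    2    3   10   12    9]
scene hist [ 253 1279  210  156  150  155  157  155  176  148 2393  206  338   41
    0    0    0    0    0]
brass 29 396.0344827586207 185.55172413793105
((0.5237213373184204, 0.19037070870399475), (0.221185564994812, 0.18224899470806122), 76.10247802734375)
top hist [ 105 2450  626   18   21   22   20   27   18   38 2057  504  270   92
    0    0    0    0    0]
brass 44 251.6818181818182 202.4318181818182
((0.5211758017539978, 0.1884762942790985), (0.22076493501663208, 0.1774957925081253), 76.60917663574219)
```

View pics/crop1.png

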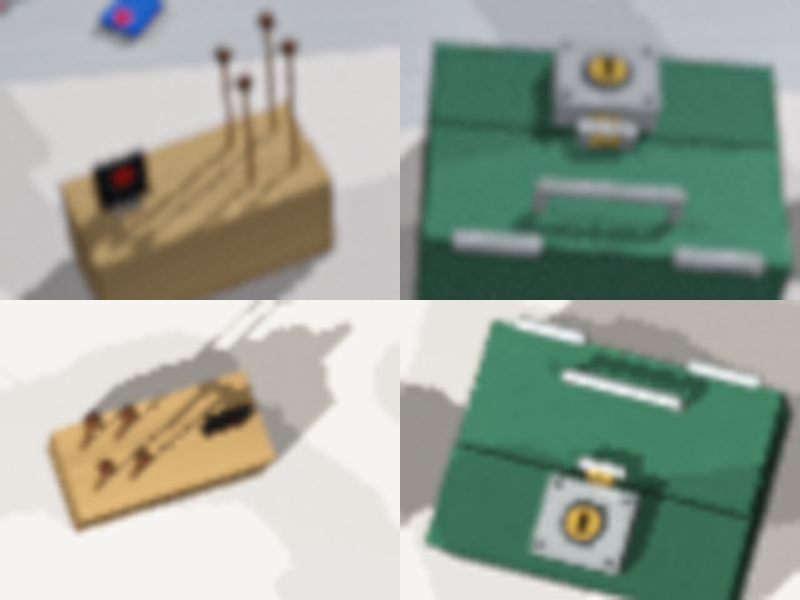

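The crop confirms it: the black head with the red dot stands in the block's slot, at top-view pixel (370,179) and scene pixel (264,225). The blue and pink keys are lying on the shelf, so they are not it. The key is estimated at (0.577,-0.219) with block yaw about 19°, and the keyway at (0.478,0.199) with box yaw about -13.4°. I'll move over the key first.

```bash
cat >> h.py <<'E'
def delta(x,y,z,yawy=None):
    """cm/rad row to bring the TCP to x,y,z with tool y at world angle yawy (deg, mod 180)"""
    s=monitor.state(); M=R.from_quat(s['eef_rot']).as_matrix(); d=M.T@(np.array([x,y,z])-s['ee_pos'])*100
    a=np.degrees(np.arctan2(M[1,1],M[0,1])); sp=0
    if yawy is not None: sp=-((yawy-a+90)%180-90)
    print('t',round(s['time_s'],2),'tcp',s['ee_pos'].round(4),'ydir',round(a,2),'tilt',M[2].round(4),'row',d.round(2),'spin',round(np.radians(sp),3),'q7',s['joint_positions'][6].round(3),'F',s['wrist_force'].round(1))
E
python3 -m crank '[[42.1,-22.3,-4.6,-0.75,8.7],[42.1,-22.3,-4.6,-0.75,8.7],[42.1,-22.3,-4.6,-0.75,8.7],[42.1,-22.3,-4.6,-0.75,8.7],[42.1,-22.3,-4.6,-0.75,8.7],[42.1,-22.3,-4.6,-0.75,8.7],[42.1,-22.3,-4.6,-0.75,8.7],[42.1,-22.3,-4.6,-0.75,8.7]]'
python3 -c "
from h import *
delta(.577,-.2185,.29,19)"
```

```text
time_s: 0.95
ee_pos: [0.5323, -0.2811, 0.2831]
eef_rot: [0.823, 0.568, -0.0, 0.0]
wrist_force: [0.5, -1.5, 0.4]
grip_width: 0.0872
finger_force: 0.0
t 0.95 tcp [ 0.5323 -0.2811  0.2831] ydir -20.82 tilt [-2.e-04 -1.e-04 -1.e+00] row [ 7.44  1.96 -0.69] spin -0.695 q7 -0.057 F [ 0.5 -1.5  0.4]
```

```bash
python3 -m crank '[[7.4,2,-0.7,-0.7,8.7],[7.4,2,-0.7,-0.7,8.7],[7.4,2,-0.7,-0.7,8.7],[7.4,2,-0.7,-0.7,8.7],[7.4,2,-0.7,-0.7,8.7],[7.4,2,-0.7,-0.7,8.7],[7.4,2,-0.7,-0.7,8.7],[7.4,2,-0.7,-0.7,8.7]]'
python3 - <<'E'
from h import *
delta(.577,-.2185,.29,19)
c=cap('wrist'); print(ray(c,320,200)[0], proj(c,[.577,-.2185,.127]))
u,v=proj(c,[.577,-.2185,.127])[0].astype(int)
cv2.imwrite('pics/w1.png',cv2.resize(c['image'],None,fx=1.25,fy=1.25,interpolation=cv2.INTER_CUBIC)[:,:,::-1])
E
```

```text
time_s: 1.75
ee_pos: [0.5765, -0.2209, 0.2899]
eef_rot: [0.579, 0.815, -0.0, -0.0]
wrist_force: [-0.0, -0.2, 0.7]
grip_width: 0.0871
finger_force: 0.0
t 1.75 tcp [ 0.5765 -0.2209  0.2899] ydir 19.21 tilt [-0.e+00 -2.e-04 -1.e+00] row [ 0.2   0.13 -0.01] spin 0.004 q7 0.466 F [-0.  -0.2  0.7]
[ 0.55318828 -0.14959065  0.43013073] [[315.71235696 177.87530196]]
```

View pics/w1.png

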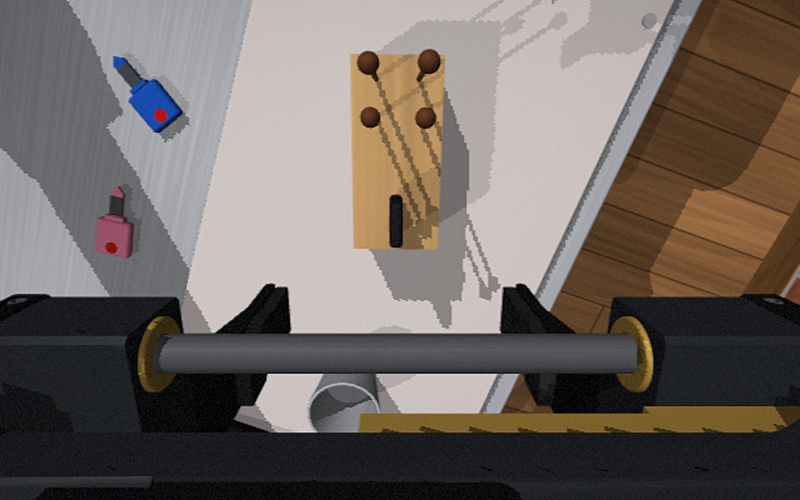

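The wrist view shows the black key head at about (396,221) in the enlarged picture, or (317,177) in raw pixels. It is upright and aligned with the image. The skewers are further up, and the basting cup at the bottom is well away. I'll measure the head here, then again from a lower pose.

```bash
cat >> h.py <<'E'
def keymask(c,P=(.577,-.2185,.127),w=45):
    u,v=proj(c,P)[0].astype(int); y0=max(v-w,0); sub=c['image'][y0:v+w,u-w:u+w].max(-1)
    n,l,st,ce=cv2.connectedComponentsWithStats((sub<50).astype(np.uint8)); 
    i=1+np.argmin([np.hypot(*(e-[w,v-y0]))-(s[4]>60)*1000 for e,s in zip(ce[1:],st[1:])])
    ys,xs=np.nonzero(l==i); xs=xs+u-w; ys=ys+y0
    return xs,ys
def keymeas(c):
    xs,ys=keymask(c); zz=np.array([dep(c,a,b)[2] for a,b in zip(xs,ys)]); zt=np.median(zz)
    k=abs(zz-zt)<.004; P=np.array([plane(c,a,b,zt)[:2] for a,b in zip(xs[k],ys[k])])
    r=cv2.minAreaRect(P.astype(np.float32)); print('key px',xs[k].min(),xs[k].max(),ys[k].min(),ys[k].max(),'ztop',zt,'ctr',r,P.mean(0),'mean px',xs[k].mean(),ys[k].mean())
    return xs[k].mean(),ys[k].mean()
E
python3 - <<'E'
from h import *
c=load('wrist'); np.savez('w1.npz',**c); keymeas(c)
xs,ys=np.meshgrid(range(278,358),range(35,205)); P=np.array([dep(c,a,b) for a,b in zip(xs.ravel(),ys.ravel())]); k=abs(P[:,2]-.085)<.004
print('block',np.median(P[k,2]),cv2.minAreaRect(P[k,:2].astype(np.float32)))
E
python3 -m crank '[[3,0,5,0,5],[3,0,5,0,5],[3,0,5,0,5],[3,0,5,0,5]]'
python3 - <<'E'
from h import *
c=cap('wrist'); p2=keymeas(c); a=load('w1'); p1=keymeas(a); print(tri(a,p1,c,p2)); 
s=load('scene');t=load('top'); delta(.577,-.2185,.13,19)
E
```

```text
key px 312 321 161 197 ztop 0.12945536665757235 ctr ((0.577907145023346, -0.21891961991786957), (0.008200183510780334, 0.03331237658858299), 19.293046951293945) [ 0.57786526 -0.21886549] mean px 316.48295454545456 179.11079545454547
block 0.08795440984786623 ((0.5633300542831421, -0.17743386328220367), (0.0702039897441864, 0.15020142495632172), 18.626310348510742)
time_s: 2.2
ee_pos: [0.5678, -0.1935, 0.2414]
eef_rot: [0.579, 0.815, 0.0, 0.001]
wrist_force: [-0.7, 0.1, -0.2]
grip_width: 0.0629
finger_force: 0.0
key px 310 321 208 248 ztop 0.1293250361992206 ctr ((0.5779507160186768, -0.21828383207321167), (0.008713599294424057, 0.03378334641456604), 19.06208610534668) [ 0.57775403 -0.21825116] mean px 315.31509846827134 228.12472647702407
key px 312 321 161 197 ztop 0.12945536665757235 ctr ((0.577907145023346, -0.21891961991786957), (0.008200183510780334, 0.03331237658858299), 19.293046951293945) [ 0.57786526 -0.21886549] mean px 316.48295454545456 179.11079545454547
(array([ 0.57823477, -0.2197643 ,  0.12516037]), np.float64(9.338310316941877e-05))
t 2.25 tcp [ 0.568  -0.1937  0.2418] ydir 19.23 tilt [-0.0023  0.0024 -1.    ] row [-2.610e+00  1.000e-02  1.118e+01] spin 0.004 q7 0.409 F [ 0.4  0.1 -0.3]
```

Two wrist views put the head at (0.578,-0.219), with its top at z about 0.128 and yaw 19.1°. Next I line up over it and descend.

```bash
python3 -m crank '[[-2.65,0.05,4,0,4],[-2.65,0.05,4,0,4],[-2.65,0.05,4,0,4],[-2.65,0.05,4,0,4]]'
python3 -c "
from h import *
delta(.578,-.2188,.114,19.1)"
```

```text
time_s: 2.65
ee_pos: [0.577, -0.217, 0.2017]
eef_rot: [0.578, 0.816, 0.001, 0.001]
wrist_force: [0.2, -0.3, -0.6]
grip_width: 0.0404
finger_force: 0.0
t 2.65 tcp [ 0.577  -0.217   0.2017] ydir 19.32 tilt [-0.0012  0.0026 -1.    ] row [-0.19  0.01  8.78] spin 0.004 q7 0.421 F [ 0.2 -0.3 -0.6]
```

```bash
python3 -m crank '[[-0.1,0,4,0,4],[-0.1,0,7,0,4],[-0.1,0,8.8,0,4],[-0.1,0,8.8,0,4],[-0.1,0,8.8,0,4],[-0.1,0,8.8,0,4]]'
python3 -c "
from h import *
delta(.578,-.2188,.114,19.1)"
```

```text
time_s: 3.25
ee_pos: [0.5771, -0.218, 0.1136]
eef_rot: [0.578, 0.816, 0.0, 0.001]
wrist_force: [-0.0, 0.7, -0.4]
grip_width: 0.0398
finger_force: 0.0
t 3.25 tcp [ 0.5771 -0.218   0.1136] ydir 19.33 tilt [-0.0015  0.0021 -1.    ] row [-0.1   0.06 -0.04] spin 0.004 q7 0.372 F [-0.   0.7 -0.4]
```

```bash
python3 -m crank '[[-0.05,0.05,0,0,4],[-0.05,0.05,0,0,0],[-0.05,0.05,0,0,0],[-0.05,0.05,0,0,0],[-0.05,0.05,0,0,0],[-0.05,0.05,0,0,0],[-0.05,0.05,0,0,0],[-0.05,0.05,0,0,0]]'
python3 -c "
from h import *
delta(.578,-.2188,.114,19.1)"
```

```text
time_s: 4.05
ee_pos: [0.5768, -0.2186, 0.1119]
eef_rot: [0.579, 0.816, -0.0, -0.0]
wrist_force: [-0.8, -0.2, 0.3]
grip_width: 0.01
finger_force: 30.0
t 4.05 tcp [ 0.5768 -0.2186  0.1119] ydir 19.31 tilt [ 0.e+00 -1.e-04 -1.e+00] row [-0.06  0.11 -0.21] spin 0.004 q7 0.372 F [-0.8 -0.2  0.3]
```

```bash
python3 -m crank '[[0,0,-1,0,0],[0,0,-3,0,0],[0,0,-6,0,0],[0,0,-9,0,0],[0,0,-12,0,0],[0,0,-15,0,0],[0,0,-15,0,0]]'
python3 - <<'E'
from h import *
c=cap('wrist'); delta(.478,.199,.262,76.6)
cv2.imwrite('pics/w2.png',c['image'][100:400,160:480,::-1])
E
```

```text
time_s: 4.75
ee_pos: [0.5794, -0.2187, 0.2677]
eef_rot: [0.578, 0.816, 0.001, 0.005]
wrist_force: [1.0, -0.6, -1.1]
grip_width: 0.0099
finger_force: 30.0
t 4.8 tcp [ 0.5781 -0.2186  0.2651] ydir 19.31 tilt [-0.0036  0.0043 -1.    ] row [42.72  4.36  0.17] spin -1.0 q7 0.451 F [-0.4 -0.5 -1.2]
```

View pics/w2.png

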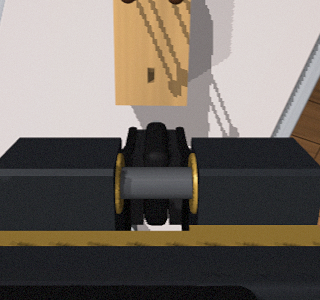

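The key is in the grip (its head shows between the fingers at crop (155,135)) and the slot is empty. Next is the carry to the lock, above the skewers.

```bash
python3 -m crank '[[0,0,-3,0,0],[5,0,-3,0,0],[10,1,-3,-0.1,0],[15,2,-3,-0.2,0],[20,3,-3,-0.35,0],[25,4,-3,-0.5,0],[30,4.3,-3,-0.65,0],[35,4.3,-3,-0.8,0]]'
python3 -c "
from h import *
delta(.478,.199,.28,76.6)"
```

```text
time_s: 5.6
ee_pos: [0.5018, 0.1239, 0.2912]
eef_rot: [0.212, 0.977, -0.0, -0.001]
wrist_force: [0.8, -0.4, -0.1]
grip_width: 0.01
finger_force: 30.0
t 5.6 tcp [0.5018 0.1239 0.2912] ydir 65.5 tilt [ 1.1e-03 -7.0e-04 -1.0e+00] row [5.28 5.85 1.12] spin -0.194 q7 0.623 F [ 0.8 -0.4 -0.1]
```

```bash
python3 -m crank '[[2,2,0,-0.1,0],[4,4.5,0,-0.19,0],[5.3,5.85,1,-0.19,0],[5.3,5.85,1,-0.19,0],[5.3,5.85,1,-0.19,0],[5.3,5.85,1,-0.19,0]]'
python3 - <<'E'
from h import *
c=cap('wrist'); np.savez('w2.npz',**c);delta(.478,.199,.28,76.6)
print(proj(c,[[.478,.199,.129],[.478,.199,.28]]))
cv2.imwrite('pics/w3.png',cv2.resize(c['image'][60:360,200:440],None,fx=2,fy=2,interpolation=cv2.INTER_CUBIC)[:,:,::-1])
E
```

```text
time_s: 6.2
ee_pos: [0.4801, 0.1961, 0.2817]
eef_rot: [0.123, 0.992, -0.0, -0.0]
wrist_force: [0.4, -0.3, -1.1]
grip_width: 0.0099
finger_force: 30.0
t 6.25 tcp [0.4802 0.1961 0.2819] ydir 75.89 tilt [-1.e-04 -7.e-04 -1.e+00] row [0.28 0.23 0.19] spin -0.012 q7 0.626 F [-0.6  0.4 -0.3]
[[318.20467201 178.78409372]
 [319.98646208 257.41659089]]
```

View pics/w3.png

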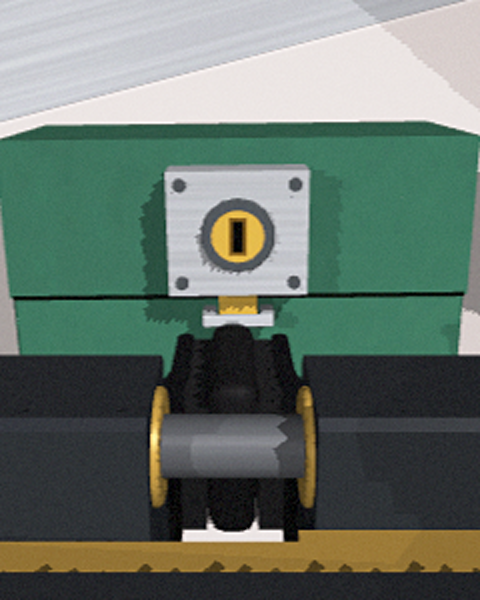

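The cylinder is at crop (238,237), or (319,178) in raw pixels, with its slot along the image's vertical. The bolt is below it at (238,305).

```bash
cat >> h.py <<'E'
def lockmeas(c,P=(.478,.199,.131),w=40):
    u,v=proj(c,P)[0].astype(int); im=c['image'][v-w:v+w,u-w:u+w]; hsv=cv2.cvtColor(im,cv2.COLOR_RGB2HSV)
    br=((hsv[...,0]>14)&(hsv[...,0]<32)&(hsv[...,1]>110)&(hsv[...,2]>70)).astype(np.uint8)
    n,l,st,ce=cv2.connectedComponentsWithStats(br); i=1+np.argmax(st[1:,4]); h=cv2.findContours((l==i).astype(np.uint8),cv2.RETR_EXTERNAL,cv2.CHAIN_APPROX_NONE)[0][0]
    (cx,cy),ax,_=cv2.fitEllipse(h); p=(cx+u-w,cy+v-w); ys,xs=np.nonzero(l==i)
    zf=np.median([dep(c,a+u-w,b+v-w)[2] for a,b in zip(xs,ys)])
    fill=np.zeros_like(br); cv2.drawContours(fill,[h],-1,1,-1); dk=((fill>0)&(im.max(-1)<60)); ys,xs=np.nonzero(dk)
    D=np.array([plane(c,a+u-w,b+v-w,zf)[:2] for a,b in zip(xs,ys)]); r=cv2.minAreaRect(D.astype(np.float32)); q=D.mean(0); 
    ww,vv=np.linalg.eigh(np.cov(D.T)); e=vv[:,1]
    print('cyl px',np.round(p,2),'ax',ax,'zf',zf,'ctr',plane(c,*p,zf),'slot ctr',q,'rect',r,'slotdir',np.degrees(np.arctan2(e[1],e[0]))%180); return p
E
python3 - <<'E'
from h import *
c=load('wrist'); lockmeas(c)
s=monitor.state();T=s['ee_pos'];print(proj(c,[T+[0,0,.015],T-[0,0,.025],T-[0,0,.056]]))
x0,y0,x1,y1=270,130,370,215
xs,ys=np.meshgrid(range(x0,x1),range(y0,y1)); P=np.array([dep(c,a,b) for a,b in zip(xs.ravel(),ys.ravel())])
print(np.histogram(P[:,2],bins=np.arange(.09,.15,.003))[0],np.arange(.09,.15,.003).round(3)); k=(P[:,2]>.118)&(P[:,2]<.14)&(abs(P[:,0]-.478)<.05)
print(cv2.minAreaRect(P[k,:2].astype(np.float32)))
E
python3 -m crank '[[3.2,0,1,0,0],[3.2,0,1,0,0],[3.2,0,1,0,0],[3.2,0,1,0,0]]'
python3 - <<'E'
from h import *
a=load('w2');c=cap('wrist');p=lockmeas(c);print(tri(a,lockmeas(a),c,p)); delta(.478,.199,.28,76.6)
s=monitor.state();T=s['ee_pos'];print(proj(c,[T+[0,0,.015],T-[0,0,.025],T-[0,0,.056]]))
E
```

```text
cyl px [318.43 177.68] ax (25.285383224487305, 25.988386154174805) zf 0.13202825447226768 ctr [0.47636975 0.1995871  0.13202825] slot ctr [0.47667872 0.19957439] rect ((0.4767020046710968, 0.199576273560524), (0.002614643657580018, 0.012468836270272732), 76.02638244628906) slotdir 166.10168098955228
[[314.81662788 282.46214984]
 [315.13294439 242.04170061]
 [315.29797049 220.9538697 ]]
[   0    0    0    0    0 1775 1975   37   57  145   45   31 2991 1092
  330    0    0    0    0] [0.09  0.093 0.096 0.099 0.102 0.105 0.108 0.111 0.114 0.117 0.12  0.123
 0.126 0.129 0.132 0.135 0.138 0.141 0.144 0.147]
((0.4812653064727783, 0.19806887209415436), (0.06202039122581482, 0.06626144051551819), 76.6851806640625)
time_s: 6.65
ee_pos: [0.4496, 0.2045, 0.2724]
eef_rot: [0.123, 0.992, 0.0, 0.001]
wrist_force: [0.5, 0.6, 0.6]
grip_width: 0.0098
finger_force: 30.0Traceback (most recent call last):
  File "<stdin>", line 2, in <module>
  File "h.py", line 41, in lockmeas
    D=np.array([plane(c,a+u-w,b+v-w,zf)[:2] for a,b in zip(xs,ys)]); r=cv2.minAreaRect(D.astype(np.float32)); q=D.mean(0);
                                                                       ~~~~~~~~~~~~~~~^^^^^^^^^^^^^^^^^^^^^^
cv2.error: OpenCV(4.12.0) /io/opencv/modules/imgproc/src/convhull.cpp:143: error: (-215:Assertion failed) total >= 0 && (depth == CV_32F || depth == CV_32S) in function 'convexHull'
```

```bash
python3 -m crank '[[-5,0,-1,0,0],[-5,0,-1,0,0],[-5,0,-1,0,0],[-5,0,-1,0,0]]'
python3 - <<'E'
from h import *
a=load('w2');c=cap('wrist');np.savez('w3.npz',**c);p=lockmeas(c);print(tri(a,lockmeas(a),c,p)); delta(.478,.199,.28,76.6)
s=monitor.state();T=s['ee_pos'];M=R.from_quat(s['eef_rot']).as_matrix()
for v in range(200,300,5): print(v,((dep(c,316,v)-T)@M*1000).round(0),c['image'][v,316])
t=cap('scene'); u,v=proj(t,T-[0,0,.03])[0].astype(int); print(u,v)
cv2.imwrite('pics/s2.png',cv2.resize(t['image'][v-40:v+40,u-50:u+50],None,fx=6,fy=6,interpolation=cv2.INTER_CUBIC)[:,:,::-1])
E
```

```text
time_s: 7.1
ee_pos: [0.4967, 0.1934, 0.2818]
eef_rot: [0.122, 0.993, 0.0, -0.0]
wrist_force: [-0.2, -0.0, -0.1]
grip_width: 0.0099
finger_force: 30.0
cyl px [316.67 158.77] ax (25.784095764160156, 26.512144088745117) zf 0.13207088107875248 ctr [0.47647191 0.19957036 0.13207088] slot ctr [0.47670691 0.19977792] rect ((0.4767681956291199, 0.19979211688041687), (0.0034329870250076056, 0.01208779588341713), 76.10699462890625) slotdir 165.8875116506731
cyl px [318.43 177.68] ax (25.285383224487305, 25.988386154174805) zf 0.13202825447226768 ctr [0.47636975 0.1995871  0.13202825] slot ctr [0.47667872 0.19957439] rect ((0.4767020046710968, 0.199576273560524), (0.002614643657580018, 0.012468836270272732), 76.02638244628906) slotdir 166.10168098955228
(array([0.47681906, 0.19948838, 0.13010918]), np.float64(1.404111684942047e-06))
t 7.15 tcp [0.4964 0.1936 0.2819] ydir 76.07 tilt [ 4.e-04 -1.e-04 -1.e+00] row [1.92 0.09 0.19] spin -0.009 q7 0.633 F [-0.3  0.3 -0.6]
200 [-19.   1. 159.] [219 222 232]
205 [-24.   1. 158.] [225 226 231]
210 [-34.   1. 174.] [40 81 71]
215 [-39.   1. 174.] [ 56 106  84]
220 [ 3.  0. 48.] [114 146 135]
225 [14.  0. 13.] [28 27 26]
230 [13.  0.  8.] [22 23 26]
235 [14.  0.  1.] [23 19 27]
240 [14.  0. -5.] [24 26 30]
245 [ 14.   0. -10.] [22 19 27]
250 [ 13.   0. -14.] [22 15 28]
255 [ 13.   0. -16.] [43 41 44]
260 [ 11.   0. -18.] [24 20 25]
265 [  8.   0. -17.] [25 29 29]
270 [ 31.   0. -63.] [91 95 97]
275 [ 31.   0. -64.] [110 112 116]
280 [ 29.   0. -64.] [136 138 142]
285 [ 29.   0. -67.] [123 129 131]
290 [ 27.   0. -65.] [105 107 113]
295 [ 26.   0. -66.] [78 81 86]
400 158
```

View pics/s2.png

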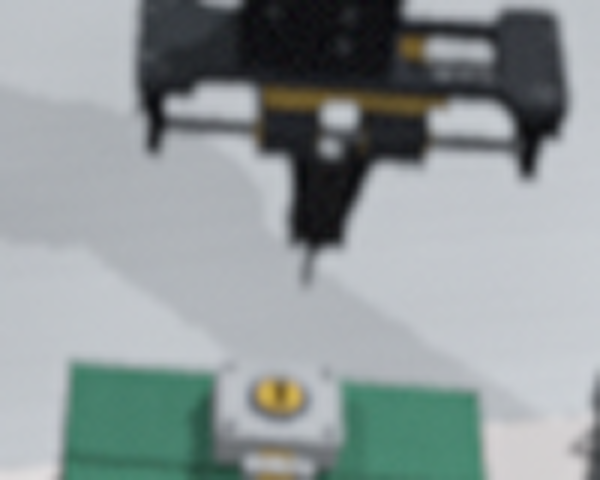

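The scene view shows the key held upright in the closed fingers, blade tip at crop (307,280), above the cylinder at (280,395). Next is the key's offset in the grip, taken from the same wrist image.

```bash
python3 - <<'E'
from h import *
c=load('w3'); s=monitor.state();T=s['ee_pos'];M=R.from_quat(s['eef_rot']).as_matrix()
for v in range(214,226): print(v,[ (dep(c,u,v)-T)@M*1000//1 for u in (314,316,318)], c['image'][v,306:326].sum(-1)//3)
for dx in (-4,-2,0): print(dx,proj(c,[T+M@np.array([x+dx,0,z])/1000 for x,z in((17,21),(17,-10),(9,25),(6,50),(0,56))])[:,1].round(1))
# head span across columns by depth
for v in (228,236,244):
    r=[(u,((dep(c,u,v)-T)@M*1000).round(1)) for u in range(300,334)]; k=[(u,p) for u,p in r if p[0]>11]; print(v,k[0],k[-1])
# left/right head side and front surface stats
E
```

```text
214 [array([-38.,  -2., 173.]), array([-38.,   0., 174.]), array([-38.,   2., 173.])] [69 67 72 69 66 67 66 62 65 60 64 62 65 68 65 61 68 61 87 93]
215 [array([-40.,  -2., 175.]), array([-39.,   0., 173.]), array([-39.,   2., 174.])] [62 60 62 68 63 87 99 79 69 91 82 61 65 67 66 67 68 86 95 97]
216 [array([-40.,  -2., 173.]), array([-40.,   0., 174.]), array([-41.,   2., 174.])] [ 87  96  79  64  88  98 102  82  85 102  79  85  97  81  63  86  99  97
  98 100]
217 [array([-41.,  -2., 173.]), array([-41.,   0., 174.]), array([-41.,   2., 174.])] [ 99  99 100  97 100  99  96  99 103 101 101 102 101  81  84 101 101  99
  99  98]
218 [array([-43.,  -2., 174.]), array([-42.,   0., 173.]), array([-42.,   2., 173.])] [ 97 102  98  99  97  96 101  96  97  98 100  97  99  99 101  98 100  94
  96  99]
219 [array([-43.,  -2., 173.]), array([-44.,   0., 174.]), array([-44.,   2., 174.])] [102  98  99  99  98 100  98  97  96  97  97  93  99  96  97 101  96 101
 100 103]
220 [array([ 2., -1., 48.]), array([ 3.,  0., 48.]), array([ 2.,  1., 49.])] [102  99  99  98  96  99 105 123 127 130 131 128 13
[... 424 characters left out ...]
.])] [ 98 104  82  47  35  23  17  24  21  27  18  26  27  22  22  23  41  68
  94 100]
224 [array([13., -1., 13.]), array([13.,  0., 14.]), array([13.,  1., 14.])] [104  75  28  22  19  24  25  16  24  26  21  23  23  21  27  21  24  27
  52  88]
225 [array([13., -1., 12.]), array([13.,  0., 12.]), array([13.,  1., 12.])] [88 53 21 17 24 32 29 25 22 25 27 27 30 21 34 26 25 27 22 82]
-4 [220.3 246.8 232.2 220.6 226.3]
-2 [216.6 242.4 228.6 217.4 223.2]
0 [212.8 237.8 224.9 214.1 220.2]
228 (306, array([11.7, -4.4, 14.1])) (325, array([11.6,  4.7, 14.2]))
236 (305, array([11.2, -4.6,  5.5])) (326, array([11.2,  4.9,  5.6]))
244 (305, array([11.6, -4.4, -4.2])) (326, array([12. ,  4.6, -5.1]))
```

```bash
python3 -m crank '[[2.3,0.1,3,0,0],[2.3,0.1,6,0,0],[2.3,0.1,8,0,0],[2.3,0.1,8,0,0],[2.3,0.1,8,0,0],[2.3,0.1,8,0,0]]'
python3 - <<'E'
from h import *
delta(.4743,.2002,.18,76)
c=cap('wrist');T=monitor.state()['ee_pos'];print(proj(c,[T-[0,0,.056],[.4767,.1996,.131]]))
t=cap('scene'); u,v=proj(t,[.4767,.1996,.14])[0].astype(int)
A=cv2.resize(t['image'][v-30:v+30,u-30:u+30],(400,400),interpolation=cv2.INTER_CUBIC);B=cv2.resize(c['image'][120:280,240:400],(400,400),interpolation=cv2.INTER_CUBIC)
cv2.imwrite('pics/s3.png',np.hstack([A,B])[:,:,::-1])
E
```

```text
time_s: 7.8
ee_pos: [0.4756, 0.2004, 0.2034]
eef_rot: [0.121, 0.993, 0.001, 0.001]
wrist_force: [-0.1, 0.5, 0.1]
grip_width: 0.0099
finger_force: 30.0
t 7.8 tcp [0.4756 0.2004 0.2034] ydir 76.04 tilt [-0.0022  0.0014 -1.    ] row [ 0.12 -0.06  2.34] spin 0.001 q7 0.537 F [-0.1  0.5  0.1]
[[314.86856863 220.71920716]
 [314.16913575 213.51263503]]
```

View pics/s3.png

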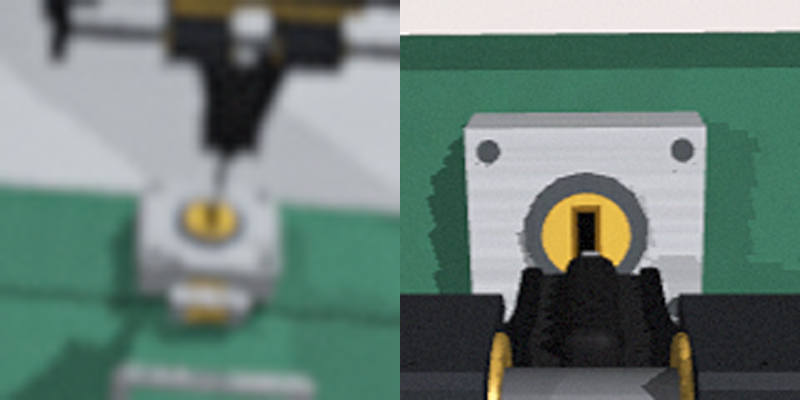

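Left, the scene view: the tip at (220,195) is right over the cylinder at (210,220). Right, the wrist view: slot centre at column 587 and head centre at 588, so they line up. I'll lower the tip in.

```bash
python3 -m crank '[[0.1,-0.03,1,0,0],[0.1,-0.03,1.6,0,0],[0.1,-0.03,1.9,0,0],[0.1,-0.03,2.2,0,0],[0.1,-0.03,2.2,0,0]]'
python3 -c "
from h import *
delta(.4743,.2002,.155,76);print(monitor.state()['wrist_torque'])"
```

```text
time_s: 8.4
ee_pos: [0.4736, 0.1996, 0.1795]
eef_rot: [0.122, 0.993, -0.0, -0.0]
wrist_force: [-0.0, 0.4, -0.4]
grip_width: 0.01
finger_force: 30.0
t 8.4 tcp [0.4736 0.1996 0.1795] ydir 76.04 tilt [ 8.e-04 -5.e-04 -1.e+00] row [-0.05  0.08  2.45] spin 0.001 q7 0.51 F [-0.   0.4 -0.4]
[ 0.12008351 -0.12054605 -0.02164402]
```

```bash
python3 -m crank '[[0,0,0.3,0,0],[0,0,0.6,0,0],[0,0,0.9,0,0],[0,0,1.2,0,0],[0,0,1.2,0,0]]'
python3 -c "
from h import *
delta(.4743,.2002,.155,76);print(monitor.state()['wrist_torque'])"
```

```text
time_s: 8.9
ee_pos: [0.4732, 0.2001, 0.1678]
eef_rot: [0.121, 0.993, 0.0, -0.0]
wrist_force: [-2.2, 1.2, 1.6]
grip_width: 0.01
finger_force: 30.0
t 8.9 tcp [0.4732 0.2001 0.1678] ydir 76.06 tilt [ 1.e-03  1.e-04 -1.e+00] row [-0.11  0.03  1.28] spin 0.001 q7 0.496 F [-2.2  1.2  1.6]
[ 0.30635429  0.36157337 -0.00564757]
```

```bash
python3 -m crank '[[0,0,0.3,0,0],[0,0,0.6,0,0],[0,0,0.9,0,0],[0,0,1.2,0,0],[0,0,1.2,0,0]]'
python3 -c "
from h import *
delta(.4743,.2002,.155,76);print(monitor.state()['wrist_torque'])"
```

```text
time_s: 9.4
ee_pos: [0.4732, 0.2003, 0.1561]
eef_rot: [0.121, 0.993, 0.0, -0.0]
wrist_force: [-2.3, 0.3, 1.9]
grip_width: 0.0096
finger_force: 30.0
t 9.4 tcp [0.4732 0.2003 0.1561] ydir 76.06 tilt [ 8.e-04  1.e-04 -1.e+00] row [-0.11  0.02  0.11] spin 0.001 q7 0.48 F [-2.3  0.3  1.9]
[ 0.38076697  0.60721107 -0.00306491]
```

```bash
python3 - <<'E'
from h import *
s=monitor.state();c=cap('wrist');b=load('w3')
T=s['ee_pos'];M=R.from_quat(s['eef_rot']).as_matrix()
T3=np.array([.4964,.1936,.2819])
print(monitor.state()['wrist_force'])
for v in range(212,270,4): print(v,((dep(b,316,v)-T3)@M*1000).round(0),((dep(c,316,v)-T)@M*1000).round(0))
t=cap('scene'); u,v=proj(t,[.4767,.1996,.14])[0].astype(int)
A=cv2.resize(t['image'][v-30:v+30,u-30:u+30],(400,400),interpolation=cv2.INTER_CUBIC);B=cv2.resize(c['image'][160:280,260:380],(400,400),interpolation=cv2.INTER_CUBIC)
cv2.imwrite('pics/s4.png',np.hstack([A,B])[:,:,::-1])
E
```

```text
[-2.76840532  1.21592173  3.21490067]
212 [-35.   0. 173.] [15.  0. 28.]
216 [-40.   0. 174.] [13.  0. 28.]
220 [ 3.  0. 48.] [12.  0. 25.]
224 [14.  0. 14.] [14.  0. 14.]
228 [14.  0.  9.] [14.  0.  9.]
232 [14.  0.  4.] [14.  0.  4.]
236 [14.  0. -1.] [14.  0. -0.]
240 [14.  0. -5.] [14.  0. -5.]
244 [ 14.   0. -10.] [14.  0. -9.]
248 [ 14.   0. -13.] [ 14.   0. -12.]
252 [ 14.   0. -17.] [ 14.   0. -16.]
256 [ 12.   0. -17.] [ 13.   0. -18.]
260 [ 11.   0. -18.] [ 12.   0. -18.]
264 [  9.   0. -18.] [ 10.   0. -18.]
268 [ 31.   0. -61.] [ 32.   0. -62.]
```

View pics/s4.png

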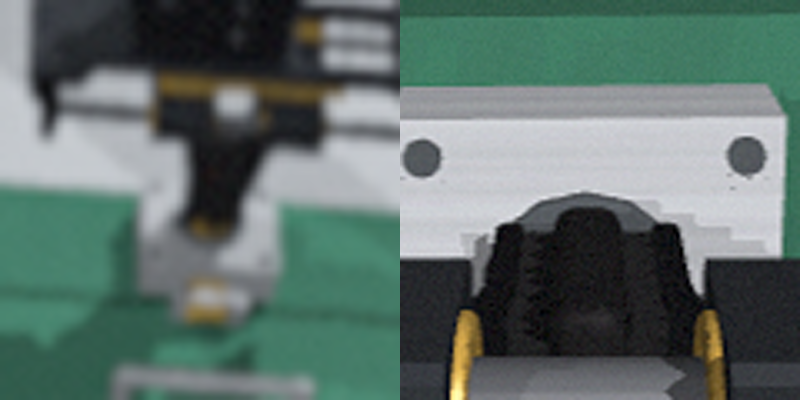

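No slip: the head sits as before in the grip and the collar is close to the face. I'll press further until the force rises.

```bash
python3 -m crank '[[0,0,0.1,0,0],[0,0,0.2,0,0],[0,0,0.3,0,0],[0,0,0.3,0,0],[0,0,0.3,0,0]]'
python3 -c "
from h import *
delta(.4743,.2002,.155,76);print(monitor.state()['wrist_torque'])"
```

```text
time_s: 10.0
ee_pos: [0.4734, 0.2004, 0.1551]
eef_rot: [0.121, 0.993, -0.001, 0.0]
wrist_force: [-9.3, -1.6, 20.8]
grip_width: 0.01
finger_force: 30.0
t 10.0 tcp [0.4734 0.2004 0.1551] ydir 76.04 tilt [-2.0e-04 -1.3e-03 -1.0e+00] row [-0.09  0.    0.01] spin 0.001 q7 0.477 F [-9.3 -1.6 20.8]
[-0.32960696  1.98448559  0.0027809 ]
```

```bash
python3 -m crank '[[0.1,0,0,0,0],[0.1,0,0.05,0.04,0],[0.1,0,0.05,-0.04,0],[0.1,0,0.1,0.04,0],[0.1,0,0.1,-0.04,0],[0.1,0,0.1,0,0],[0.1,0,0.1,0,0]]'
python3 -c "
from h import *
delta(.4743,.2002,.155,76);print(monitor.state()['wrist_torque'])"
```

```text
time_s: 10.7
ee_pos: [0.4733, 0.2003, 0.1549]
eef_rot: [0.122, 0.993, -0.001, 0.001]
wrist_force: [-8.5, -3.0, 25.4]
grip_width: 0.0097
finger_force: 30.0
t 10.7 tcp [0.4733 0.2003 0.1549] ydir 75.98 tilt [-0.0021 -0.0015 -1.    ] row [-0.1   0.02 -0.01] spin -0.0 q7 0.474 F [-8.5 -3.  25.4]
[-0.69000193  2.00783638 -0.01518954]
```

```bash
python3 -m crank '[[0,0,0,0.1,0],[0,0,0,0.2,0],[0,0,0,0.3,0],[0,0,0,0.3,0]]'
python3 -c "
from h import *
delta(.4743,.2002,.155,76);print(monitor.state()['wrist_torque'])"
```

```text
time_s: 11.1
ee_pos: [0.4736, 0.2008, 0.1549]
eef_rot: [0.269, 0.963, -0.0, 0.001]
wrist_force: [-6.4, -2.7, 23.1]
grip_width: 0.0095
finger_force: 30.0
t 11.1 tcp [0.4736 0.2008 0.1549] ydir 58.75 tilt [-2.7e-03  7.0e-04 -1.0e+00] row [-0.09 -0.01 -0.01] spin -0.301 q7 0.212 F [-6.4 -2.7 23.1]
[-0.35920746  1.7383301   0.02041555]
```

Turning is easy (little reaction), so the key seems home. Because the key sits about 3.5 mm off the tool axis, I compensate the TCP while turning.

```bash
python3 -m crank '[[0,0.03,0,0.13,0],[0,0.07,0,0.26,0],[0,0.1,0,0.4,0],[0,0.14,0,0.55,0],[0,0.18,0,0.7,0],[0,0.18,0,0.7,0]]'
python3 - <<'E'
from h import *
delta(.4756,.2029,.155,18.6);s=monitor.state();print(s['wrist_torque'],s['finger_force'])
c=cap('wrist');T=s['ee_pos'];M=R.from_quat(s['eef_rot']).as_matrix()
for v in range(220,270,8): print(v,((dep(c,316,v)-T)@M*1000).round(0))
for v in (228,236,244):
    r=[(u,((dep(c,u,v)-T)@M*1000).round(1)) for u in range(300,334)]; k=[(u,p) for u,p in r if p[0]>11]; print(v,k[0],k[-1])
t=cap('top'); u,v=proj(t,[.4767,.1996,.13])[0].astype(int); print(u,v)
p=cap('scene'); u2,v2=proj(p,[.4767,.1996,.13])[0].astype(int)
A=[cv2.resize(x['image'][b-25:b+25,a-25:a+25],(400,400),interpolation=cv2.INTER_CUBIC) for x,a,b in((p,u2,v2),)]+[cv2.resize(c['image'][160:280,260:380],(400,400),interpolation=cv2.INTER_CUBIC)]
cv2.imwrite('pics/s5.png',np.hstack(A)[:,:,::-1])
E
```

```text
time_s: 11.7
ee_pos: [0.4747, 0.2017, 0.1549]
eef_rot: [0.584, 0.812, 0.0, 0.002]
wrist_force: [-6.9, -3.1, 22.6]
grip_width: 0.0095
finger_force: 30.0
t 11.7 tcp [0.4747 0.2017 0.1549] ydir 18.59 tilt [-0.0024  0.0023 -1.    ] row [ 0.09  0.12 -0.01] spin -0.0 q7 -0.409 F [-6.9 -3.1 22.6]
[-0.57896019  1.57449175  0.02563804] 30.005218125879765
220 [13.  2. 24.]
228 [16.  2.  8.]
236 [15.  2. -1.]
244 [15.  2. -8.]
252 [ 15.   2. -16.]
260 [ 13.   2. -18.]
268 [ 33.   2. -62.]
228 (306, array([13.5, -3.2, 12.9])) (325, array([12.9,  5.9, 14.5]))
236 (305, array([12.9, -3.5,  4.6])) (326, array([12.3,  6.1,  6. ]))
244 (304, array([12.2, -3.7, -2.5])) (326, array([12.7,  5.9, -3.6]))
251 203
```

View pics/s5.png

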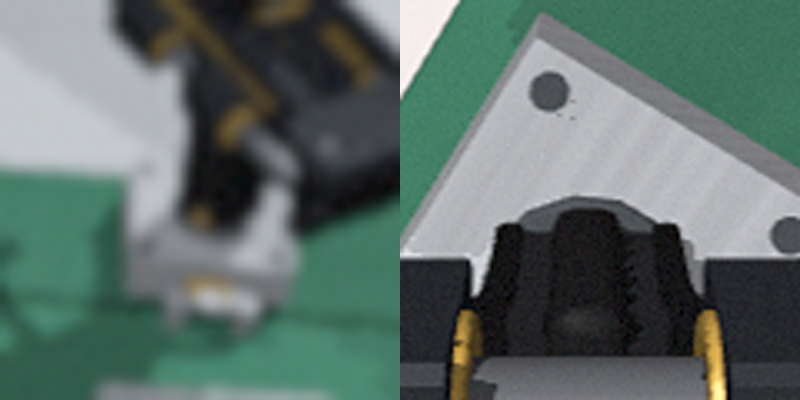

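The right view shows the head turning with the fingers, no slip, and the left view shows the bolt partly drawn. I'll finish the quarter turn plus play.

```bash
python3 -m crank '[[-0.01,0.03,0,0.14,0],[-0.02,0.05,0,0.28,0],[-0.03,0.08,0,0.42,0],[-0.04,0.11,0,0.55,0],[-0.05,0.14,0,0.65,0],[-0.05,0.14,0,0.7,0],[-0.05,0.14,0,0.7,0]]'
python3 -c "
from h import *
delta(.4762,.2016,.155,-25);s=monitor.state();print(s['wrist_torque'],s['joint_positions'].round(2))"
```

```text
time_s: 12.55
ee_pos: [0.476, 0.2017, 0.1549]
eef_rot: [0.826, 0.564, 0.001, 0.001]
wrist_force: [-8.7, -2.5, 22.2]
grip_width: 0.0102
finger_force: 30.0
t 12.55 tcp [0.476  0.2017 0.1549] ydir -21.33 tilt [-4.0e-04  2.9e-03 -1.0e+00] row [ 0.    0.02 -0.01] spin 0.064 q7 -1.034 F [-8.7 -2.5 22.2]
[-0.58789432  1.7472668   0.27929519] [-0.14  0.35 -0.41  1.98  0.19  0.85 -1.03]
```

The torque has jumped to 0.28 N m at 1.70 rad, so the stop is reached. I'll check the bolt and key numerically.

```bash
python3 - <<'E'
from h import *
a=cv2.imread('pics/scene_5.png')[:,:,::-1]; q=load('scene')['image']; p=cap('scene'); c=cap('wrist')
C=np.array([.4767,.1996]); bx=np.array([np.cos(np.radians(-13.9)),np.sin(np.radians(-13.9))])
print('bolt profile along box x from cylinder centre (mm): R-B at start / 1.0 rad / now')
for d in range(26,48,2):
    u,v=proj(p,[*(C+bx*d/1000),.121])[0].round().astype(int); print(d,(u,v),[tuple(int(t) for t in i[v,u]) for i in(a,q,p['image'])])
s=monitor.state();T=s['ee_pos'];M=R.from_quat(s['eef_rot']).as_matrix()
for v in (228,236,244,252):
    r=[(u,((dep(c,u,v)-T)@M*1000).round(1)) for u in range(298,336)]; k=[(u,w) for u,w in r if w[0]>11]; print(v,k[0],k[-1])
print(s['wrist_force'],s['wrist_torque'],s['grip_width'])
E
```

```text
bolt profile along box x from cylinder centre (mm): R-B at start / 1.0 rad / now
26 (np.int64(395), np.int64(191)) [(127, 130, 134), (116, 118, 121), (119, 120, 122)]
28 (np.int64(395), np.int64(192)) [(115, 109, 98), (122, 116, 103), (124, 116, 103)]
30 (np.int64(395), np.int64(192)) [(115, 109, 98), (122, 116, 103), (124, 116, 103)]
32 (np.int64(395), np.int64(193)) [(140, 128, 105), (145, 132, 105), (142, 132, 108)]
34 (np.int64(395), np.int64(193)) [(140, 128, 105), (145, 132, 105), (142, 132, 108)]
36 (np.int64(395), np.int64(194)) [(167, 161, 150), (170, 162, 150), (166, 162, 155)]
38 (np.int64(395), np.int64(194)) [(167, 161, 150), (170, 162, 150), (166, 162, 155)]
40 (np.int64(395), np.int64(195)) [(174, 173, 172), (171, 171, 172), (171, 174, 177)]
42 (np.int64(395), np.int64(195)) [(174, 173, 172), (171, 171, 172), (171, 174, 177)]
44 (np.int64(395), np.int64(196)) [(157, 152, 143), (134, 139, 142), (137, 143, 146)]
46 (np.int64(395), np.int64(196)) [(157, 152, 143), (134, 139, 142), (137, 143, 146)]
228 (305, array([13. , -3.9, 16.6])) (335, array([11.7, 11. , 20.1]))
236 (305, array([14.3, -3.5,  3.9])) (325, array([14.5,  5.6,  3.4]))
244 (304, array([13. , -3.7, -2. ])) (326, array([14.2,  5.8, -4.6]))
252 (304, array([ 14. ,  -3.4, -12. ])) (327, array([ 13.3,   6.1, -10.4]))
[-7.27001766 -1.74740799 22.90709784] [-0.55688677  1.74783219  0.28653784] 0.009985367596082312
```

```bash
python3 - <<'E'
from h import *
import glob
fs=sorted(glob.glob('pics/scene_*.png'),key=lambda f:int(f[:-4].split('_')[1]))
for f in [fs[0],fs[-2],fs[-1]]:
    i=cv2.imread(f).astype(int); print(f); print((i[189:202,386:406,2]-i[189:202,386:406,0]))
E
```

```text
pics/scene_5.png
[[ -9  -8  -9  -9 -10  -8  -8 -10  -9 -10  -9 -10  -9 -10  -9  -8  -9  -8
   -9 -10]
 [ -7  -7  -8  -8  -8  -9  -9 -10  -9  -9  -9 -10  -9  -9  -9 -10  -8  -8
   -8 -10]
 [ -8  -6  -7  -6  -7  -8  -8  -8  -7  -7  -6  -8  -6 -10  -9  -8  -9  -8
   -8  -9]
 [ -8  -7  -7  -6  -7  -7  -3   8  14  17  12  10   5  -4  -7  -7  -9  -7
   -7  -9]
 [ -7  -5  -7  -7  -8  -7   0  19  34  35  33  31  21   3  -7  -6  -7  -7
   -6  -8]
 [ -9  -8  -7  -9  -9  -9  -5   8  16  17  16  21  16   1  -7  -9  -8  -7
   -7 -11]
 [-11 -10 -12 -11 -10  -9  -8  -1   4   2   1   6   7  -4  -9  -8  -8  -9
  -10 -13]
 [-17 -16 -16 -14 -10  -9  -5   9  18  14  10  10   9  -4  -8  -9  -8 -11
  -15 -21]
 [-23 -24 -21 -22 -12  -9   8  41  56  52  45  44  35   8  -8  -8 -10 -18
  -22 -27]
 [-31 -27 -28 -23 -16 -11  10  47  61  59  57  58  43   9  -7 -11 -18 -28
  -32 -32]
 [-35 -32 -26 -25 -21 -17  -6  15  18  14  17  20  12  -6 -12 -17 -28 -35
  -34 -34]
 [-37 -33 -29 -26 -26 -25 -22 -22 -21 -22 -21 -18 -19 -20 -25 -29 -36 -33
  -36 -36]
 [-37 -34 -31 -29 -28 -27 -28 -30 -30 -30 -29 -30 -30 -33 -36 -
[... 1574 characters left out ...]
  -8  -8
   -7 -11]
 [-10  -9  -8  -8 -10  -8  -2   9  12  11  12  18  12  -2  -8  -8  -8  -7
   -8 -11]
 [-16 -13 -12 -12 -11  -8  -7  -5  -4  -6  -4   3   2  -6  -9  -9  -8  -8
  -11 -15]
 [-21 -20 -22 -20 -13  -8  -8  -9  -9  -9  -7  -5  -5  -8  -9  -9  -9 -12
  -16 -22]
 [-27 -26 -28 -22 -13 -10 -10 -13 -13 -12 -11 -10  -9  -8  -7  -9 -11 -18
  -25 -28]
 [-27 -28 -26 -25 -17 -11 -14 -18 -24 -25 -22 -22 -19 -10  -8 -12 -22 -29
  -34 -35]
 [-28 -27 -28 -27 -23 -20 -22 -27 -28 -27 -26 -26 -19 -14 -12 -16 -29 -35
  -39 -37]
 [-27 -28 -25 -27 -25 -26 -29 -30 -31 -30 -25 -26 -23 -25 -26 -29 -35 -38
  -37 -39]
 [-25 -26 -29 -26 -29 -31 -29 -31 -31 -31 -28 -28 -29 -34 -37 -39 -40 -38
  -38 -38]]
```

The brass past the keeper is gone and the bolt has drawn further than at 1.0 rad. I'll hold briefly to confirm it is stable, then hand in.

```bash
python3 -m crank '[[0,0,0,0.02,0],[0,0,0,0.02,0],[0,0,0,0.02,0],[0,0,0,0.02,0],[0,0,0,0.02,0],[0,0,0,0.02,0],[0,0,0,0.02,0],[0,0,0,0.02,0]]'
python3 -c "
from h import *
delta(.4762,.2016,.155,-25);s=monitor.state();print(s['wrist_torque'],s['finger_force'])
if abs(s['wrist_torque'][2])>.15 and s['wrist_force'][2]>15: print(workorder.job_done())"
```

```text
time_s: 13.45
ee_pos: [0.4761, 0.2017, 0.155]
eef_rot: [0.831, 0.556, 0.001, 0.001]
wrist_force: [-7.9, -2.7, 21.3]
grip_width: 0.0096
finger_force: 30.0
t 13.45 tcp [0.4761 0.2017 0.155 ] ydir -22.43 tilt [-1.0e-04  2.8e-03 -1.0e+00] row [-0.    0.02 -0.  ] spin 0.045 q7 -1.051 F [-7.9 -2.7 21.3]
[-0.58160533  1.74916786  0.3254276 ] 30.00618983991444
the job is handed in; nothing more can be done
None
```

I handed the job in at 13.5 s with the key fully in, turned a quarter clockwise to its stop, and still gripped and pressed (30 N grip, about 21 N down). The camera shows the bolt drawn back out of the keeper, and the arm touched none of the bystanders as far as I can tell, though I did not re-check them at the end.

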